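# Lock down a brake-shoe nest plate with the T-key

## Robot

A 6-joint arm with a two-finger parallel gripper is mounted at the origin on the work surface. World frame = base frame: x ahead of the robot, y to its left, z up, the work surface at z = 0. Lengths are in m, angles in rad, forces in N, time in s.
With the tool pointing down it reaches from about 0.3 to 0.875 m from the base axis. Payload 6.4 kg.
Tool frame: the origin (TCP) lies on the centre line of the jaws, within the pads' length; the fingertips stand ctrl.tip_extent ahead of it and the grasp point (between the pads) lies 8 mm behind it (ctrl.tip_extent is the distance from the TCP to the fingertips, in m); z points along the fingers, y is the line along which they close (so a half turn about z gives the same grasp; the last joint's range is limited). The gripper opens to 85 mm and grips with 20 to 120 N. Pads are 22 mm wide; open, the fingers measure 114 mm over their backs; the gripper's body (76 mm by 85 mm) begins 54 mm behind the grasp point. The pads swing forward as they close: fully open they stand 13 mm farther back than shut.
Start: joints at [0.951, 0.181, 1.607, -0, 1.354, -0.206], TCP at [0.231, 0.526, 0.219] pointing down, gripper open.
Joint ranges: [-2.99, 2.99], [-0.89, 2.07], [0.3, 2.58], [-1.14, 4.28], [0, 2.63], [-3.12, 3.12]. Speed limits (rad/s): [2.57, 2.57, 3.01, 3.14, 3.14, 3.14].

## Interface

Orientations are given as a unit quaternion [w, x, y, z].
In Python, from bench import ctrl gives the robot as it stands.
- The arm moves only by the shell command python3 -m handwheel 'ROWS'. ROWS is JSON, a list of rows, each a list of 7 numbers: the turn, a rotation vector about the tool's x, y, z as a fraction of full scale, then the shift along the tool's x, y, z as a fraction of full scale, then the opening, from 0 (shut) to 1 (fully open). In form: [[rx, ry, rz, x, y, z, jaw], ...]. A call has exactly 8 rows; each row shifts and turns the commanded pose from where the row before left it, along the tool's axes as they then stand; what a row does not reach is not made up. Full scale, the value 1, is 300 mm for a shift and pi rad for a turn. A row lasts 1/10 s, in which the tool goes at most 50 mm and 8.59 degrees, less where a joint would pass 70% of its speed; a pose out of reach is approached as far as the arm can. A call with a number of a shift or a turn outside -1 to 1 is refused whole. A call with a gripper value outside its range is refused whole. The fingers move at their own pace and stop on an object; the grip force is fixed at half the most. Time passes only in rows, so rows that do not move let the fingers close, or fill a call up. It gives the time, the measured TCP pose, the force, the opening and the grip force at its end, in the units of the state.
- ctrl.get_obs(): the state, without advancing time (a new reading comes with each control period).
- ctrl.camera(name): name is "scene" or "top" or "wrist"; returns the picture (400x640x3 uint8, blue, green, red); there is no depth.
- ctrl.camera_model(name): a dict with "camera_matrix" (3x3 intrinsics, pixels), "dist_coeffs" ([k1, k2, p1, p2, k3] as OpenCV has them; the pictures are not rectified), "cam_to_world" (4x4, takes a point from camera to world coordinates). Camera axes: x right, y up, looking along -z (the intrinsics and any distortion apply to the point x, -y, -z); pixel columns grow to the right and rows downward; lengths in m; the calibration is good to about 2 mm. A picture is of the moment at which its call begins: read the wrist's pose just before it. camera_model takes no time and is no camera call; for the wrist camera it gives the pose at the moment of the call.
- ctrl.hand_in(): hands the job in; it is judged then, once.
The state is a dict: "time_s": time; "q": joint angles; "dq": joint speeds; "joint_efforts": joint torques, N m; "eef_pos": TCP position; "eef_rot": TCP orientation; "wrist_force": force on the tool from outside, world axes, zero at the start; "torque": the same for the moment, N m; "opening": opening from 0.0 (shut) to 1.0 (fully open); "grasp_force": force on a finger pad.
Only numpy, scipy, OpenCV 4.12 (cv2) and the standard library are available. Lean on these libraries where they do the work, as an engineer would, in place of code of your own. Each camera call takes 0.05 s, during which the arm holds its last target. There are 200 camera calls.

## Task

The marking nest has just been put on its bed and two of its four captive spring-up screws still stand proud of their collars. With the T-handled key, push each of these two down and turn it clockwise as far as it goes, so that it catches and stays down level with its collar, then hang the key upright in its rack again. Leave the two screws that are already locked, the brake shoe in the nest and everything else on the table as they are, and do not press on the screws or their collars with the gripper itself.

Things in the scene. Friction and masses are not known exactly. Their poses are not given: they have to be found in the camera images.
- key_grip (a point): the T-key (loose, 0.16 kg), hanging upright in its rack: black handle bar 110 mm long (this point's x), 20 mm wide (y), 24 mm high, the point at the bar's centre; under it, centred, a boss 40 (x) by 20 (y) by 20 mm high, flush with the bar's sides; its underside, 32 mm below the point, rests on the rack. Pinch it at mid-bar, across y
- key_tip (a point): centre of the lower end of the key's blade, 108 mm below the handle's centre, same axes. A shank 11 mm in diameter leads down from the boss to a flat blade 22 mm wide (along x, parallel to the bar), 4 mm thick (y) and 12 mm high, which narrows below to a tip 20 by 2.4 mm, 4 mm high
- rack_hole (a point): centre of the hole in the top face of the key's rack (fixed grey sheet-metal stand, top plate 100 by 100 by 10 mm, its top face 90 mm above the table). The point is on the top face; hole 30 mm (its x) by 18 mm (y). The hung key's shank goes through it and the boss rests on the face, so the handle's centre is then 32 mm above this point. Either way round is right
- nest_plate: the marking nest: aluminium plate 200 mm (x) by 300 mm (y) on a dark steel bed 240 by 340 mm, its upper face 45 mm above the table, fixed; origin at the centre of the underside. The four screws stand at its corners, 70 mm in x and 115 mm in y from its centre; two are proud and two locked, and which corner is which varies
- shoe_nest_mid (a point): the brake shoe lying loose in the nest in the middle of the plate (curved aluminium casting, about 115 by 60 mm, 28 mm high), the point at half its height. Leave it alone
- collarA: fixed dark steel collar of screw A: ring 56 mm outside, 40 mm inside diameter, 22 mm high; origin at the centre of its underside on the plate, axes parallel to the plate's. Slot direction at the start (not reported; see it, or feel the blade drop in): from 0.4 rad anticlockwise to 0.5 rad clockwise (seen from above) of this x axis. Lip 0.8 to 1.1 rad clockwise, notch from 1.2, hard stop 1.5
- topA (a point): centre of the upper face of the head of screw A; it goes up and down with the head but does not turn with it (axes parallel to the plate's). The head is a steel disc 36 mm in diameter, 11 mm thick, with one straight slot across its whole width, 6.5 mm wide and 7 mm deep, for the key's blade
- screwA (a joint): depth of captive screw A in m: 0 = sprung up, 8 mm proud; 0.008 = caught, level with the collar; 0.014 = bottom. Starts proud. Spring 4 N at the top, +0.65 N per mm. Bayonet: hold it 11 to 13 mm down and turn clockwise (about 0.06 N m) past its lip to the stop; let go, it rises into its notch at 0.008. Let go short of it, it snaps up or hangs on the lip (0.0097); pushed under 9 mm, it jams
- collarB: fixed dark steel collar of screw B: ring 56 mm outside, 40 mm inside diameter, 22 mm high; origin at the centre of its underside on the plate, axes parallel to the plate's. Slot direction at the start (not reported; see it, or feel the blade drop in): from 0.4 rad anticlockwise to 0.5 rad clockwise (seen from above) of this x axis. Lip 0.8 to 1.1 rad clockwise, notch from 1.2, hard stop 1.5
- topB (a point): centre of the upper face of the head of screw B; it goes up and down with the head but does not turn with it (axes parallel to the plate's). The head is a steel disc 36 mm in diameter, 11 mm thick, with one straight slot across its whole width, 6.5 mm wide and 7 mm deep, for the key's blade
- screwB (a joint): depth of captive screw B in m: 0 = sprung up, 8 mm proud; 0.008 = caught, level with the collar; 0.014 = bottom. Starts proud. Spring 4 N at the top, +0.65 N per mm. Bayonet: hold it 11 to 13 mm down and turn clockwise (about 0.06 N m) past its lip to the stop; let go, it rises into its notch at 0.008. Let go short of it, it snaps up or hangs on the lip (0.0097); pushed under 9 mm, it jams
- collarC: fixed dark steel collar of screw C: ring 56 mm outside, 40 mm inside diameter, 22 mm high; origin at the centre of its underside on the plate, axes parallel to the plate's. Its slot is about 1.4 rad clockwise of this x axis
- topC (a point): centre of the upper face of the head of screw C; it goes up and down with the head but does not turn with it (axes parallel to the plate's). The head is a steel disc 36 mm in diameter, 11 mm thick, with one straight slot across its whole width, 6.5 mm wide and 7 mm deep, for the key's blade
- screwC (a joint): depth of captive screw C in m: 0 = sprung up, 8 mm proud; 0.008 = caught, level with the collar; 0.014 = bottom. Starts locked: leave it
- collarD: fixed dark steel collar of screw D: ring 56 mm outside, 40 mm inside diameter, 22 mm high; origin at the centre of its underside on the plate, axes parallel to the plate's. Its slot is about 1.4 rad clockwise of this x axis
- topD (a point): centre of the upper face of the head of screw D; it goes up and down with the head but does not turn with it (axes parallel to the plate's). The head is a steel disc 36 mm in diameter, 11 mm thick, with one straight slot across its whole width, 6.5 mm wide and 7 mm deep, for the key's blade
- screwD (a joint): depth of captive screw D in m: 0 = sprung up, 8 mm proud; 0.008 = caught, level with the collar; 0.014 = bottom. Starts locked: leave it
- shoe_a_mid (a point): a cast aluminium brake shoe like the one in the nest, loose on the table, 28 mm high; the point is at half its height. Leave it alone
- shoe_b_mid (a point): a cast aluminium brake shoe like the one in the nest, loose on the table, 28 mm high; the point is at half its height. Leave it alone
- cleaner: white bottle, 56 mm in diameter, 150 mm high, standing; origin at its foot. Leave it alone
- can: a plain tin can, 66 mm in diameter and 90 mm high, standing; origin at its foot. Leave it alone
Mind the look-alikes: they are no part of the job. What is shaped like the part that bears key_grip but pink is not meant.

How it is judged:
On the way:
1. both proud screws are caught, level with their collars, while the key is out of its rack (value of joint screwA between 0.0065 and 0.0095 m and value of joint screwB between 0.0065 and 0.0095 m and horizontal distance between key_grip and rack_hole above 0.05 m), for 0.2 s.
At the end, for the whole second after the job is handed in: All four screws are caught, each head level with its collar within 1.5 mm (joint 6.5 to 9.5 mm); the key hangs at rest in its rack: its centre within 10 mm of the hole's centre in plan and 27 to 37 mm above the rack's top face, leaning less than 0.12 rad (value of joint screwA between 0.0065 and 0.0095 m and value of joint screwB between 0.0065 and 0.0095 m and value of joint screwC between 0.0065 and 0.0095 m and value of joint screwD between 0.0065 and 0.0095 m and horizontal distance between key_grip and rack_hole below 0.01 m and z of key_grip in the frame of rack_hole between 0.027 and 0.037 m and angle between key_grip's own z axis and vertical below 0.12 rad and linear speed of key below 0.02 m/s); the robot touches nothing.
It fails at once if the gripper itself presses on a screw or its collar (over 2 N) (contact force between the fingers and collarA above 2 N or contact force between the fingers and collarB above 2 N or contact force between the fingers and collarC above 2 N or contact force between the fingers and collarD above 2 N).
It fails at once if a screw that was already locked comes up (value of joint any of screwC, screwD below 0.005 m).
It fails at once if the brake shoe in the nest is shifted by more than 10 mm (distance of shoe_nest_mid from where it was at the start of the episode above 0.01 m).
It fails at once if another thing on the table is shifted by more than 25 mm (distance of any of shoe_a_mid, shoe_b_mid, cleaner, can from where it was at the start of the episode above 0.025 m).
It also fails if it takes over 72 s, if anything falls off the work surface, if the arm or the gripper's body presses on something with over 40 N, if the wrist force passes 120 N, or if a joint passes its speed limit or range.

## Working session

There is one attempt and no reset: what is moved stays moved. The work goes in short steps, Python scripts to look and compute and a shell command to move; the robot and the scene stay as the last step left them, time stands still between calls to the robot, and variables do not carry over. Pictures are saved under pics/ and viewed, at most 12 in all, crops included, and the job is handed in when it is done.

```bash
mkdir -p pics; ls; cat > h.py <<'E'
import numpy as np, cv2, json
from bench import ctrl
from scipy.spatial.transform import Rotation as R
def snap(n,f=None):
    m=ctrl.camera_model(n); im=np.ascontiguousarray(ctrl.camera(n))
    if f: cv2.imwrite('pics/'+f,im)
    return im,m
def ray(m,uv):
    uv=np.array(uv,float).reshape(-1,1,2)
    p=cv2.undistortPoints(uv,np.array(m['camera_matrix']),np.array(m['dist_coeffs'])).reshape(-1,2)
    T=np.array(m['cam_to_world']); d=np.c_[p[:,0],-p[:,1],-np.ones(len(p))]@T[:3,:3].T
    return T[:3,3],d
def onz(m,uv,z):
    o,d=ray(m,uv); return o+d*((z-o[2])/d[:,2])[:,None]
def proj(m,P):
    T=np.array(m['cam_to_world']); p=(np.array(P,float).reshape(-1,3)-T[:3,3])@T[:3,:3]; p*= [1,-1,-1]
    return cv2.projectPoints(p,np.zeros(3),np.zeros(3),np.array(m['camera_matrix']),np.array(m['dist_coeffs']))[0].reshape(-1,2)
def st():
    o=ctrl.get_obs(); r=np.array(o['eef_rot']); M=R.from_quat(r[[1,2,3,0]]).as_matrix()
    return np.array(o['eef_pos']),M,o
E
python3 - <<'E'
from h import *
a,m=snap('top','top0.png'); b,m2=snap('scene','scene0.png')
for x in (m,m2): print(np.round(x['cam_to_world'],3).tolist(),np.round(x['camera_matrix'],1).tolist(),x['dist_coeffs'])
p,M,o=st(); print(p,M.round(3).tolist(),ctrl.tip_extent,o)
E
```

```text
pics
[[0.016, 0.987, -0.162, 0.382], [-1.0, 0.013, -0.021, -0.046], [-0.018, 0.162, 0.987, 1.287], [0.0, 0.0, 0.0, 1.0]] [[430.8, 0.0, 325.2], [0.0, 430.8, 202.1], [0.0, 0.0, 1.0]] [-0.07592886  0.          0.          0.          0.        ]
[[-0.825, -0.463, 0.325, 0.93], [0.565, -0.669, 0.482, 0.534], [-0.006, 0.581, 0.814, 1.052], [0.0, 0.0, 0.0, 1.0]] [[375.1, 0.0, 323.8], [0.0, 375.1, 199.3], [0.0, 0.0, 1.0]] [-0.01770486  0.          0.          0.          0.        ]
[0.23087856 0.52605718 0.21820384] [[-0.916, 0.402, -0.001], [0.402, 0.916, -0.001], [0.0, -0.002, -1.0]] 0.011 {'time_s': 0.1, 'q': array([ 9.50692255e-01,  1.81434562e-01,  1.60788429e+00,  2.82927916e-05,
        1.35383024e+00, -2.06286056e-01]), 'dq': array([ 0.00038279, -0.00162262, -0.00485725, -0.00070638, -0.00196866,
        0.00077288]), 'joint_efforts': array([ 7.00161982e-04, -4.45880485e+01, -3.52240419e+01, -1.66214422e-04,
        4.16098104e-03,  1.12585704e-05]), 'eef_pos': array([0.23087856, 0.52605718, 0.21820384]), 'eef_rot': array([-3.25132680e-04,  2.05438752e-01,  9.78669665e-01, -7.07176671e-04]), 'wrist_force': array([0.17534012, 0.47311209, 0.15432333]), 'torque': array([-0.00566867, -0.01827337, -0.04821473]), 'grasp_force': 0.0, 'opening': 0.9983238281099367}
```

View pics/top0.png

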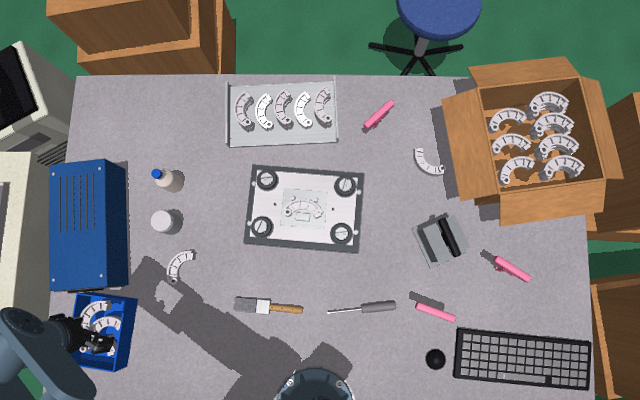

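View pics/scene0.png

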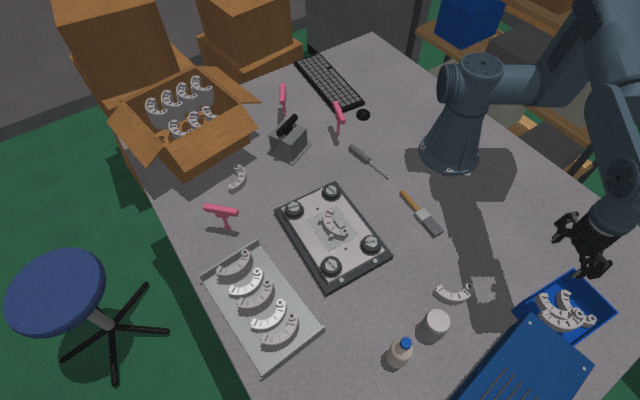

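The top view shows the black key in the grey rack at about (451,237). Three pink look-alikes are at (380,114), (511,267) and (435,311), and the grey screwdriver at (362,307) is something else. I choose the black one at (451,237). The nest is at (305,208), with collars at (267,180), (345,185), (262,227) and (341,233). Next is a close crop with measurements.

```bash
python3 - <<'E'
from h import *
a=cv2.imread('pics/top0.png'); m=ctrl.camera_model('top')
c1=cv2.resize(a[200:280,405:485],(400,400),interpolation=cv2.INTER_CUBIC)
c2=cv2.resize(a[160:260,240:370],(520,400),interpolation=cv2.INTER_CUBIC)
c2=c2[:,:400] if 0 else cv2.resize(a[160:260,240:370],(400,308),interpolation=cv2.INTER_CUBIC)
c2=cv2.copyMakeBorder(c2,0,92,0,0,cv2.BORDER_CONSTANT)
cv2.imwrite('pics/c0.png',np.hstack([c1,c2]))
hsv=cv2.cvtColor(a,cv2.COLOR_BGR2HSV)
# key bar
k=(a.max(2)<48).astype(np.uint8); k[:200]=0;k[280:]=0;k[:,:405]=0;k[:,485:]=0
cs,_=cv2.findContours(k,cv2.RETR_EXTERNAL,cv2.CHAIN_APPROX_NONE)
for c in cs:
    if cv2.contourArea(c)>60:
        r=cv2.minAreaRect(c);print('key',cv2.contourArea(c),r); P=onz(m,cv2.boxPoints(r),.134);print(P.round(4).tolist(),P.mean(0))
# bed / plate
g=(a.max(2)<85).astype(np.uint8); g[:160]=0;g[262:]=0;g[:,:235]=0;g[:,375:]=0
cs,_=cv2.findContours(g,cv2.RETR_EXTERNAL,cv2.CHAIN_APPROX_NONE); c=max(cs,key=cv2.contourArea)
r=cv2.minAreaRect(c); P=onz(m,cv2.boxPoints(r),.03); print('bed',r,P.round(4).tolist(),[np.linalg.norm(P[i]-P[i-1]) for i in range(2)])
E
```

```text
key 187.5 ((447.7969665527344, 237.4546356201172), (40.311279296875, 10.031941413879395), 66.57130432128906)
[[0.5238, -0.3186, 0.134], [0.5349, -0.3438, 0.134], [0.436, -0.3844, 0.134], [0.4251, -0.3594, 0.134]] [ 0.47995953 -0.35155063  0.134     ]
bed ((267.8341979980469, 180.9300537109375), (15.691981315612793, 20.08285903930664), 59.74356460571289) [[0.6552, 0.1918, 0.03], [0.6869, 0.1407, 0.03], [0.6455, 0.1154, 0.03], [0.6142, 0.1663, 0.03]] [np.float64(0.04833044704126107), np.float64(0.060149042133735155)]
```

View pics/c0.png

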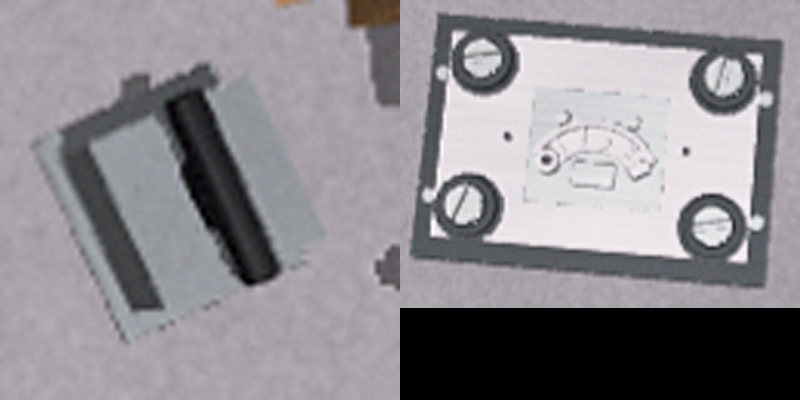

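The crop confirms the black T-key with its bar slanted in the rack. In the nest, the slots at top-right (345,185) and bottom-left (262,227) run near the plate's x direction, so those screws are probably the proud ones. The other two slots run across it, so those are locked. I'll take a closer look with the wrist camera.

```bash
cat >> h.py <<'E'
def delta(tgt,yaw=None):
    "tool-frame shift (units of .3 m) to world tgt; turn about tool z (units of pi) so that tool x lies at world yaw, mod pi"
    p,M,o=st(); s=M.T@(np.array(tgt)-p)/.3
    cur=np.arctan2(M[1,0],M[0,0]); out=['shift',s.round(4).tolist()]
    if yaw is not None:
        dy=-((yaw-cur+np.pi/2)%np.pi-np.pi/2); out+=['rz',round(dy/np.pi,4),'deg',round(np.degrees(dy),2)]
    # level error
    e=np.cross(M[:,2],[0,0,-1]); out+=['rxy',(M.T@e/np.pi).round(4).tolist()]
    print(*out,'pos',p.round(4).tolist(),'yaw',round(np.degrees(cur),2),'t',round(o['time_s'],2))
E
python3 - <<'E'
from h import *
m=ctrl.camera_model('top'); w=ctrl.camera_model('wrist'); p,M,o=st(); T=np.array(w['cam_to_world'])
print('cam in tool',(M.T@(T[:3,3]-p)).round(4),(M.T@T[:3,:3]).round(3).tolist(),np.round(w['camera_matrix'],1).tolist())
px=[(267.5,180),(345.5,185.5),(262,227),(341,233)]
P=onz(m,px,.07);print(P.round(4).tolist(),P.mean(0)); c=P.mean(0)
print(np.degrees(np.arctan2(*(P[0]+P[1]-P[2]-P[3])[[1,0]])))
delta([c[0],c[1],.36])
E
```

```text
cam in tool [ 0.0688  0.     -0.1549] [[0.001, 0.963, 0.27], [1.0, -0.001, 0.001], [0.001, 0.27, -0.963]] [[328.6, 0.0, 321.2], [0.0, 328.6, 197.1], [0.0, 0.0, 1.0]]
[[0.6446, 0.1482, 0.07], [0.6311, -0.0778, 0.07], [0.5076, 0.1588, 0.07], [0.4939, -0.0662, 0.07]] [0.56926879 0.0407583  0.07      ]
-4.608458864761023
shift [-1.6831, -1.0283, -0.4717] rxy [-0.0005, -0.0001, 0.0] pos [0.2309, 0.5261, 0.2182] yaw 156.29 t 0.1
```

```bash
python3 - <<'E'
from h import *
delta([.525,.04,.32])
E
```

```text
shift [-1.549, -1.0897, -0.3382] rxy [-0.0005, -0.0001, 0.0] pos [0.2309, 0.5261, 0.2182] yaw 156.29 t 0.1
```

```bash
python3 -m handwheel '[[0,0,0,-0.11,-0.078,-0.042,1],[0,0,0,-0.11,-0.078,-0.042,1],[0,0,0,-0.11,-0.078,-0.042,1],[0,0,0,-0.11,-0.078,-0.042,1],[0,0,0,-0.11,-0.078,-0.042,1],[0,0,0,-0.11,-0.078,-0.042,1],[0,0,0,-0.11,-0.078,-0.042,1],[0,0,0,-0.11,-0.078,-0.042,1]]'
python3 -m handwheel '[[0,0,0,-0.11,-0.078,0,1],[0,0,0,-0.11,-0.078,0,1],[0,0,0,-0.11,-0.078,0,1],[0,0,0,-0.11,-0.078,0,1],[0,0,0,-0.11,-0.078,0,1],[0,0,0,-0.11,-0.078,0,1],[0,0,-0.043,0,0,0,1],[0,0,-0.043,0,0,0,1]]'
python3 -m handwheel '[[0,0,-0.043,0,0,0,1],[0,0,-0.043,0,0,0,1],[0,0,-0.043,0,0,0,1],[0,0,-0.043,0,0,0,1],[0,0,0,0,0,0,1],[0,0,0,0,0,0,1],[0,0,0,0,0,0,1],[0,0,0,0,0,0,1]]'
python3 - <<'E'
from h import *
a,w=snap('wrist','w1.png'); p,M,o=st(); print(p,o['time_s'],np.degrees(o['q']).round(1))
E
```

```text
time_s: 0.9
eef_pos: [0.3979, 0.2474, 0.32]
eef_rot: [-0.0, 0.205, 0.979, -0.0]
wrist_force: [0.9, 1.1, 0.0]
opening: 1.003
grasp_force: 0.0
time_s: 1.7
eef_pos: [0.5227, 0.0394, 0.3189]
eef_rot: [-0.001, 0.07, 0.998, 0.0]
wrist_force: [0.3, -0.3, -0.2]
opening: 1.003
grasp_force: 0.0
time_s: 2.5
eef_pos: [0.5225, 0.0408, 0.3197]
eef_rot: [-0.0, -0.196, 0.981, 0.0]
wrist_force: [0.4, -0.3, 0.1]
opening: 0.999
grasp_force: 0.0
[0.52248071 0.04077809 0.319773  ] 2.55 [-8.500e+00 -1.000e-01  9.180e+01  0.000e+00  8.830e+01 -1.212e+02]
```

View pics/w1.png

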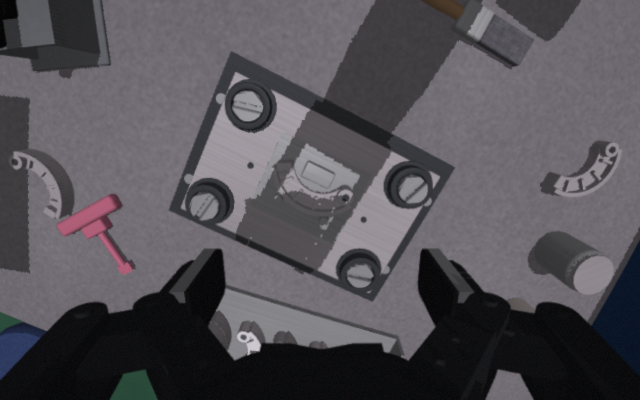

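The wrist view shows the nest with collars at (250,105), (210,203), (408,186) and (360,272). The slots at (210,203) and (408,186) lie along the plate's x axis, and these match the top-right and bottom-left screws in the top view. Now I'll measure the heads and slots.

```bash
cat > heads.py <<'E'
from h import *
def heads(im,m,px,zs,tag):
    out=[];g=cv2.cvtColor(im,cv2.COLOR_BGR2GRAY); tiles=[]
    for (u,v),z in zip(px,zs):
        S=8; r=26; x0,y0=int(u)-r,int(v)-r
        c=cv2.resize(g[y0:y0+2*r,x0:x0+2*r],None,fx=S,fy=S,interpolation=cv2.INTER_CUBIC)
        t,_=cv2.threshold(cv2.GaussianBlur(c[12*S:40*S,12*S:40*S],(0,0),3),0,255,cv2.THRESH_OTSU)
        b=(c>t).astype(np.uint8); disc=np.zeros_like(b); cv2.circle(disc,(r*S,r*S),17*S,1,-1); b&=disc
        n,l,s,ce=cv2.connectedComponentsWithStats(b); 
        keep=np.zeros_like(b)
        for i in range(1,n):
            if s[i,4]>60*S and np.hypot(*(ce[i]-r*S))<9*S: keep|=(l==i).astype(np.uint8)
        pts=cv2.findNonZero(keep); hull=cv2.convexHull(pts); e=cv2.fitEllipse(hull)
        hm=np.zeros_like(b); cv2.fillConvexPoly(hm,hull,1); hm=cv2.erode(hm,np.ones((2*S,2*S)))
        sl=hm&(1-keep); n,l,s,ce=cv2.connectedComponentsWithStats(sl); 
        if n<2: print('noslot');continue
        i=1+np.argmax(s[1:,4]); sp=cv2.findNonZero((l==i).astype(np.uint8)).reshape(-1,2)
        to=lambda q:(np.asarray(q,float)+.5)/S-.5+[x0,y0]
        W=onz(m,to(sp),z)[:,:2]; c0=W.mean(0); ev,V=np.linalg.eigh(np.cov((W-c0).T)); d=V[:,1]; ang=(np.degrees(np.arctan2(d[1],d[0]))+90)%180-90
        H=onz(m,to(hull.reshape(-1,2)),z)[:,:2]; (hc,hr)=cv2.minEnclosingCircle(H.astype(np.float32))
        C=onz(m,[to(e[0])],z)[0]
        print(tag,(u,v),'ell',C.round(4)[:2],'enc',np.round(hc,4),'r',round(hr,4),'slot c',c0.round(4),'ang',ang.round(1),'sd mm',(np.sqrt(ev)*1e3).round(1))
        out.append(C); col=cv2.cvtColor(c,cv2.COLOR_GRAY2BGR); cv2.ellipse(col,e,(0,0,255),1); col[l==i]=(0,255,0); tiles.append(cv2.resize(col,(200,200)))
    cv2.imwrite(f'pics/tiles_{tag}.png',np.hstack(tiles)); return np.array(out)
if __name__=='__main__':
    zs=[.067,.075,.075,.067]
    a=cv2.imread('pics/w1.png'); w=ctrl.camera_model('wrist'); A=heads(a,w,[(360,272),(210,203),(408,186),(250,105)],zs,'w')
    b=cv2.imread('pics/top0.png'); t=ctrl.camera_model('top'); B=heads(b,t,[(267,180),(345,185),(262,227),(341,233)],zs,'t')
    for P in (A,B):
        print(P.mean(0),'yaw',np.degrees(np.arctan2(*((P[0]+P[1]-P[2]-P[3])[[1,0]]))),np.degrees(np.arctan2(*((P[0]+P[2]-P[1]-P[3])[[1,0]])))-90,[np.linalg.norm(P[i]-P[j]) for i,j in((0,1),(2,3),(0,2),(1,3))])
    # key bar angle/centre
    Q=onz(t,[[452.5,237]],.134); print('key',Q)
    f=(b.max(2)<48).astype(np.uint8)
    f[:200]=0;f[280:]=0;f[:,:405]=0;f[:,485:]=0
E
python3 heads.py; python3 -c "
import cv2,numpy as np
cv2.imwrite('pics/tl.png',np.vstack([cv2.imread('pics/tiles_w.png'),cv2.imread('pics/tiles_t.png')]))"
```

```text
noslot
w (210, 203) ell [ 0.6295 -0.0754] enc [ 0.6305 -0.0755] r 0.0185 slot c [ 0.6165 -0.0684] ang 67.5 sd mm [0.1 0.2]
noslot
w (250, 105) ell [ 0.4904 -0.0679] enc [ 0.4921 -0.0677] r 0.0183 slot c [ 0.4896 -0.0585] ang -67.9 sd mm [0.2 0.3]
t (267, 180) ell [0.6353 0.1462] enc [0.642  0.1478] r 0.049 slot c [0.6375 0.1455] ang -64.8 sd mm [12.4 18.9]
t (345, 185) ell [ 0.6225 -0.0703] enc [ 0.6323 -0.0744] r 0.049 slot c [ 0.6191 -0.0713] ang 63.9 sd mm [12.2 19.1]
t (262, 227) ell [0.5155 0.1545] enc [0.5119 0.1557] r 0.0488 slot c [0.5138 0.1506] ang 51.0 sd mm [12.8 19.3]
t (341, 233) ell [ 0.4999 -0.0637] enc [ 0.4957 -0.0649] r 0.0484 slot c [ 0.5004 -0.0622] ang -66.9 sd mm [13.5 20.2]Traceback (most recent call last):
  File "heads.py", line 30, in <module>
    print(P.mean(0),'yaw',np.degrees(np.arctan2(*((P[0]+P[1]-P[2]-P[3])[[1,0]]))),np.degrees(np.arctan2(*((P[0]+P[2]-P[1]-P[3])[[1,0]])))-90,[np.linalg.norm(P[i]-P[j]) for i,j in((0,1),(2,3),(0,2),(1,3))])
                                                             ~^^^
IndexError: index 2 is out of bounds for axis 0 with size 2
Traceback (most recent call last):
ValueError: all the input array dimensions except for the concatenation axis must match exactly, but along dimension 1, the array at index 0 has size 400 and the array at index 1 has size 800
```

```bash
cat > heads.py <<'E'
from h import *
def heads(im,m,px,zs,tag,quiet=0):
    out=[];g=cv2.cvtColor(im,cv2.COLOR_BGR2GRAY); tiles=[]
    for (u,v),z in zip(px,zs):
        P=onz(m,[(u,v),(u+1,v)],z); k=1/np.linalg.norm(P[1]-P[0])   # px/m
        S=8; r=int(.033*k); x0,y0=int(u)-r,int(v)-r
        c=cv2.resize(g[y0:y0+2*r,x0:x0+2*r],None,fx=S,fy=S,interpolation=cv2.INTER_CUBIC)
        disc=np.zeros_like(c); cv2.circle(disc,(r*S,r*S),int(.0225*k*S),1,-1)
        t,_=cv2.threshold(c[disc>0].reshape(-1,1),0,255,cv2.THRESH_OTSU)
        b=(c>t).astype(np.uint8)&disc
        b=cv2.morphologyEx(b,cv2.MORPH_OPEN,np.ones((S,S)))
        hull=cv2.convexHull(cv2.findNonZero(b)); e=cv2.fitEllipse(hull)
        to=lambda q:(np.asarray(q,float)+.5)/S-.5+[x0,y0]
        C=onz(m,[to(e[0])],z)[0]
        yy,xx=np.mgrid[:c.shape[0],:c.shape[1]]; W=onz(m,to(np.c_[xx.ravel(),yy.ravel()]),z)[:,:2]
        s=np.linalg.norm(W-C[:2],axis=1)<.0135; I=c.ravel()[s].astype(float); W=W[s]
        wt=np.clip(np.percentile(I,75)-8-I,0,None); c0=(wt[:,None]*W).sum(0)/wt.sum()
        D=W-c0; ev,V=np.linalg.eigh((D*wt[:,None]).T@D/wt.sum()); d=V[:,1]; ang=(np.degrees(np.arctan2(d[1],d[0]))+90)%180-90
        print(tag,(u,v),'ell',C.round(4)[:2],'axes mm',np.round(np.array(e[1])/S/k*1e3,1),'slot c',c0.round(4),'ang',ang.round(1),'sd mm',(np.sqrt(ev)*1e3).round(1))
        out.append(C); col=cv2.cvtColor(c,cv2.COLOR_GRAY2BGR); cv2.ellipse(col,e,(0,0,255),1)
        q=proj(m,np.c_[np.array([c0-.014*d,c0+.014*d]),[z,z]]); q=((q-[x0,y0]+.5)*S).astype(int); cv2.line(col,tuple(map(int,q[0])),tuple(map(int,q[1])),(0,255,0),1)
        tiles.append(cv2.resize(col,(200,200)))
    cv2.imwrite(f'pics/tiles_{tag}.png',np.hstack(tiles)); return np.array(out)
if __name__=='__main__':
    zs=[.067,.075,.075,.067]
    a=cv2.imread('pics/w1.png'); w=ctrl.camera_model('wrist'); A=heads(a,w,[(360,272),(210,203),(409,186),(249,105)],zs,'w')
    b=cv2.imread('pics/top0.png'); t=ctrl.camera_model('top'); B=heads(b,t,[(267,180),(345,185),(262,227),(341,233)],zs,'t')
    for P in (A,B):
        print(P.mean(0),'yaw',np.degrees(np.arctan2(*((P[0]+P[1]-P[2]-P[3])[[1,0]]))),np.degrees(np.arctan2(*((P[0]+P[2]-P[1]-P[3])[[1,0]])))-90,[np.linalg.norm(P[i]-P[j]).round(4) for i,j in((0,1),(2,3),(0,2),(1,3))])
    f=((b.max(2)<60)*255).astype(np.uint8); f[:205]=0;f[:,:436]=0;f[275:]=0;f[:,470:]=0
    cs,_=cv2.findContours(f,cv2.RETR_EXTERNAL,cv2.CHAIN_APPROX_NONE); c=max(cs,key=cv2.contourArea).reshape(-1,2)
    for z in (.134,.110,.095): P=onz(t,c.astype(float),z)[:,:2].astype(np.float32); print('key',z,cv2.minAreaRect(P))
    cv2.imwrite('pics/tl.png',np.vstack([cv2.imread('pics/tiles_w.png'),cv2.imread('pics/tiles_t.png')]))
E
python3 heads.py
```

```text
w (360, 272) ell [0.6475 0.1511] axes mm [33.7 36. ] slot c [0.6509 0.1525] ang -79.8 sd mm [1.6 7.5]
w (210, 203) ell [ 0.6298 -0.0754] axes mm [31.8 37.1] slot c [ 0.6305 -0.0742] ang -16.3 sd mm [2.9 7.5]
w (409, 186) ell [0.5084 0.1595] axes mm [32.2 36.5] slot c [0.5098 0.1636] ang -23.0 sd mm [1.5 7.4]
w (249, 105) ell [ 0.4934 -0.0678] axes mm [35.6 37.9] slot c [ 0.4957 -0.0674] ang -80.7 sd mm [3.  7.4]
t (267, 180) ell [0.6496 0.1526] axes mm [35.2 36.6] slot c [0.653  0.1529] ang -80.4 sd mm [2.4 7.4]
t (345, 185) ell [ 0.6334 -0.0764] axes mm [35.1 37.2] slot c [ 0.6345 -0.0734] ang -14.4 sd mm [2.7 7.4]
t (262, 227) ell [0.5096 0.1628] axes mm [35.8 36.4] slot c [0.5114 0.1662] ang -23.8 sd mm [1.6 7.2]
t (341, 233) ell [ 0.4938 -0.0667] axes mm [35.7 36.3] slot c [ 0.4966 -0.0665] ang -83.1 sd mm [3.1 7.6]
[0.56975166 0.04188758 0.071     ] yaw -3.321084874886568 -4.132792580576435 [np.float64(0.2274), np.float64(0.228), np.float64(0.1396), np.float64(0.1368)]
[0.57159632 0.04309678 0.071     ] yaw -4.056051668832812 -3.999308474417603 [np.float64(0.2297), np.float64(0.2301), np.float64(0.1406), np.float64(0.1402)]
key 0.134 ((0.4797545373439789, -0.35188931226730347), (0.10788813978433609, 0.027997907251119614), 22.07536506652832)
key 0.11 ((0.48178282380104065, -0.35826197266578674), (0.11013434827327728, 0.028580836951732635), 22.075422286987305)
key 0.095 ((0.48305052518844604, -0.36224496364593506), (0.11153826862573624, 0.02894514426589012), 22.075416564941406)
```

View pics/tl.png

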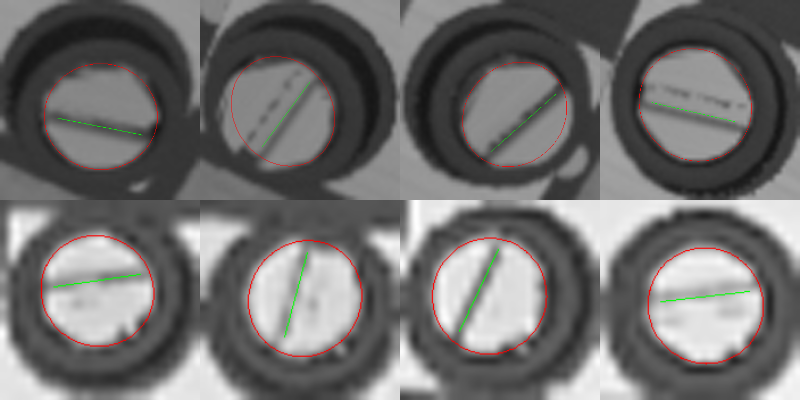

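The tiles show each slot as a pair of parallel edges. The proud screws are TR at about (0.633,-0.077), slot −15°, and BL at about (0.509,0.162), slot −23.5°. The collar spacing comes out at 230 x 140 mm as specified. Next I move to the key.

```bash
python3 - <<'E'
from h import *
delta([.481,-.355,.30],np.radians(22.1))
E
```

```text
shift [0.6359, -1.1641, 0.0659] rz 0.0031 deg 0.56 rxy [0.0, -0.0, -0.0] pos [0.5225, 0.0408, 0.3198] yaw -157.34 t 2.55
```

```bash
python3 -m handwheel '[[0,0,0.003,0.064,-0.117,0.006,1],[0,0,0,0.064,-0.117,0.006,1],[0,0,0,0.064,-0.117,0.006,1],[0,0,0,0.064,-0.117,0.006,1],[0,0,0,0.064,-0.117,0.006,1],[0,0,0,0.064,-0.117,0.006,1],[0,0,0,0.064,-0.117,0.006,1],[0,0,0,0.064,-0.117,0.006,1]]'
python3 -m handwheel '[[0,0,0,0.064,-0.117,0.006,1],[0,0,0,0.064,-0.117,0.006,1],[0,0,0,0,0,0,1],[0,0,0,0,0,0,1],[0,0,0,0,0,0,1],[0,0,0,0,0,0,0.6],[0,0,0,0,0,0,0.6],[0,0,0,0,0,0,0.6]]'
python3 - <<'E'
from h import *
a,w=snap('wrist','w2.png'); delta([.481,-.355,.30],np.radians(22.1))
E
```

```text
time_s: 3.35
eef_pos: [0.4863, -0.2789, 0.3054]
eef_rot: [0.0, -0.192, 0.981, -0.0]
wrist_force: [0.6, 0.3, -0.2]
opening: 1.0
grasp_force: 0.0
time_s: 4.15
eef_pos: [0.478, -0.356, 0.3021]
eef_rot: [0.0, -0.193, 0.981, -0.0]
wrist_force: [0.3, -0.5, 0.6]
opening: 0.605
grasp_force: 0.0
shift [-0.0109, -0.0003, 0.0068] rz 0.0008 deg 0.15 rxy [-0.0001, 0.0, -0.0] pos [0.4779, -0.3561, 0.302] yaw -157.75 t 4.2
```

View pics/w2.png

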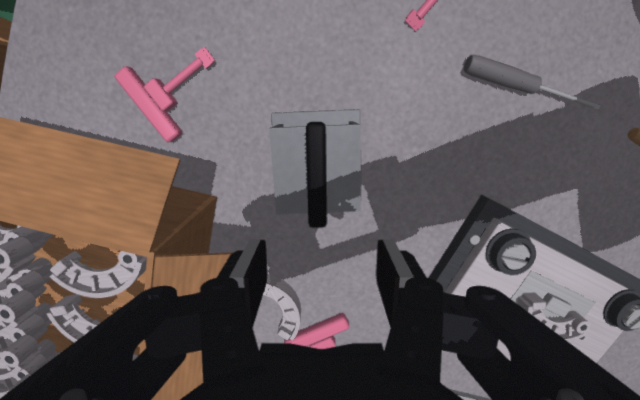

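The wrist view shows the black bar at columns 307–326 and rows 122–228, upright in image. The rack's top plate spans about (272..361, 125..213).

```bash
python3 - <<'E'
from h import *
a=cv2.imread('pics/w2.png'); w=ctrl.camera_model('wrist'); p,M,o=st()
f=((a.max(2)<45)*255).astype(np.uint8); f[:100]=0; f[245:]=0; f[:,:295]=0; f[:,340:]=0
cs,_=cv2.findContours(f,cv2.RETR_EXTERNAL,cv2.CHAIN_APPROX_NONE); c=max(cs,key=cv2.contourArea).reshape(-1,2).astype(float)
P=onz(w,c,.134); q=(P-p)@M; print('tool x range',q[:,0].min(),q[:,0].max(),'y',q[:,1].min(),q[:,1].max())
r=cv2.minAreaRect(P[:,:2].astype(np.float32)); print(r)
mid=c[(c[:,1]>140)&(c[:,1]<215)]; 
for s in (-1,1):
    e=mid[(mid[:,0]-316)*s>0]; E=onz(w,e,.134)[:,:2]; l=cv2.fitLine(E.astype(np.float32),cv2.DIST_HUBER,0,.001,.001).ravel(); print('edge',(np.degrees(np.arctan2(l[1],l[0]))+90)%180-90,((np.r_[l[2:],.134]-p)@M).round(4))
g=cv2.cvtColor(a,cv2.COLOR_BGR2GRAY)
print('row150',g[150,262:300].tolist(),g[150,340:372].tolist()); print('col290',g[105:135,290].tolist(),g[195:225,290].tolist())
R4=onz(w,[(272,125),(361,125),(361,213),(272,213)],.09); print(((R4-p)@M).round(4).tolist()); print(R4.mean(0))
E
```

```text
tool x range -0.05423071248029852 0.05334724902062939 y -0.014882499634841262 0.005094541664158763
((0.4802089035511017, -0.36060306429862976), (0.10763433575630188, 0.01917135901749134), 23.30235481262207)
edge 23.028404 [-0.0093 -0.0137  0.168 ]
edge 24.053543 [0.0005 0.0039 0.168 ]
row150 [131, 133, 134, 133, 133, 133, 133, 134, 134, 129, 127, 127, 128, 129, 126, 126, 125, 125, 126, 127, 128, 128, 128, 127, 126, 125, 125, 125, 124, 125, 126, 126, 126, 128, 127, 128, 130, 128] [130, 130, 130, 131, 130, 129, 128, 128, 127, 127, 126, 126, 126, 125, 126, 125, 123, 124, 126, 126, 122, 126, 134, 135, 134, 134, 135, 135, 136, 137, 136, 135]
col290 [132, 133, 137, 138, 137, 135, 131, 114, 126, 131, 130, 131, 131, 132, 134, 133, 133, 132, 131, 131, 128, 116, 111, 128, 130, 130, 130, 129, 131, 130] [68, 68, 69, 68, 69, 67, 67, 67, 68, 68, 67, 67, 68, 68, 67, 68, 69, 69, 72, 77, 78, 78, 78, 78, 78, 77, 77, 76, 77, 76]
[[0.0481, -0.054, 0.212], [0.0481, 0.0437, 0.212], [-0.0534, 0.0469, 0.212], [-0.0535, -0.0578, 0.2121]]
[ 0.48244981 -0.36008036  0.09      ]
```

```bash
python3 - <<'E'
from h import *
delta([.4805,-.3597,.112],np.radians(23.2))
E
```

```text
shift [-0.0033, -0.014, 0.6334] rz -0.0053 deg -0.95 rxy [-0.0001, 0.0, -0.0] pos [0.4779, -0.3561, 0.302] yaw -157.75 t 4.2
```

```bash
python3 -m handwheel '[[0,0,-0.005,-0.0033,-0.014,0.1,0.6],[0,0,0,0,0,0.12,0.6],[0,0,0,0,0,0.12,0.6],[0,0,0,0,0,0.1,0.6],[0,0,0,0,0,0.08,0.6],[0,0,0,0,0,0.06,0.6],[0,0,0,0,0,0.053,0.6],[0,0,0,0,0,0,0.6]]'
python3 -m handwheel '[[0,0,0,0,0,0,0.6],[0,0,0,0,0,0,0],[0,0,0,0,0,0,0],[0,0,0,0,0,0,0],[0,0,0,0,0,0,0],[0,0,0,0,0,0,0],[0,0,0,0,0,0,0],[0,0,0,0,0,0,0]]'
python3 - <<'E'
from h import *
delta([.4805,-.3597,.112],np.radians(23.2)); p,M,o=st(); print(o['wrist_force'],o['torque'],o['opening'],o['grasp_force'])
E
```

```text
time_s: 5.0
eef_pos: [0.4791, -0.359, 0.1095]
eef_rot: [-0.001, -0.2, 0.98, 0.002]
wrist_force: [0.2, 0.5, -0.1]
opening: 0.598
grasp_force: 0.0
time_s: 5.8
eef_pos: [0.4808, -0.3609, 0.1135]
eef_rot: [0.001, -0.2, 0.98, -0.001]
wrist_force: [-1.6, 1.9, 5.6]
opening: 0.211
grasp_force: 60.2
shift [-0.0006, 0.0042, 0.0049] rz -0.0006 deg -0.1 rxy [-0.0007, 0.0003, 0.0] pos [0.4808, -0.3609, 0.1135] yaw -156.9 t 5.8
[-1.56836912  1.93816122  5.62553485] [0.20212772 0.14755979 0.0194743 ] 0.21143125379216482 60.215556621551514
```

```bash
python3 -m handwheel '[[0,0,0,0,0,-0.03,0],[0,0,0,0,0,-0.06,0],[0,0,0,0,0,-0.08,0],[0,0,0,0,0,-0.1,0],[0,0,0,0,0,-0.1,0],[0,0,0,0,0,-0.1,0],[0,0,0,0,0,0,0],[0,0,0,0,0,0,0]]'
python3 - <<'E'
from h import *
a,w=snap('wrist','w3.png'); p,M,o=st(); print(o['wrist_force'],o['torque'],o['opening'],o['grasp_force']); delta([.633,-.077,.25],np.radians(-15))
print(proj(w,p+M@np.array([0,0,.0995])), proj(w,p+M@np.array([0,0,-.0085])))
E
```

```text
time_s: 6.6
eef_pos: [0.4802, -0.3604, 0.2534]
eef_rot: [0.0, -0.2, 0.98, -0.001]
wrist_force: [0.4, -0.8, -3.1]
opening: 0.208
grasp_force: 59.3
[ 0.02748611  0.7740347  -2.14872089] [ 0.08412902 -0.015182    0.00224242] 0.21021120065711044 59.34381544589996
shift [-0.8398, 0.6667, 0.0068] rz 0.2116 deg 38.09 rxy [0.0005, -0.0002, 0.0] pos [0.4797, -0.3598, 0.2519] yaw -156.91 t 6.65
[[322.203      193.17205483]] [[322.18438057 250.17942623]]
```

View pics/w3.png

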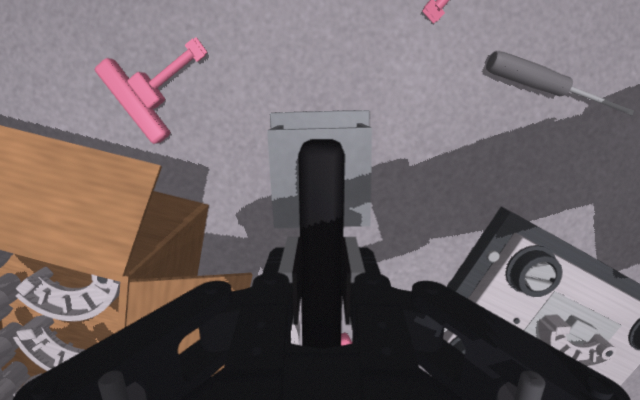

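The key is firmly held and the rack is clear below it. The bar's near end is at (321,140), and the blade is hidden behind the bar. I'll move over to screw TR.

```bash
python3 - <<'E'
from h import *
w=ctrl.camera_model('wrist'); p,M,o=st()
for dx in (-.01,0,.01): print(dx,proj(w,p+M@np.array([.055+dx,0,-.0205])))
E
python3 -m handwheel '[[0,0,0,-0.05,0.04,0,0],[0,0,0,-0.1,0.08,0,0],[0,0,0,-0.12,0.095,0,0],[0,0,0,-0.12,0.095,0,0],[0,0,0,-0.12,0.095,0,0],[0,0,0,-0.12,0.095,0,0],[0,0,0,-0.12,0.095,0,0],[0,0,0,-0.09,0.072,0,0]]'
python3 -m handwheel '[[0,0,0.042,0,0,0,0],[0,0,0.042,0,0,0,0],[0,0,0.042,0,0,0,0],[0,0,0.042,0,0,0,0],[0,0,0.042,0,0,0,0],[0,0,0,0,0,0,0],[0,0,0,0,0,0,0],[0,0,0,0,0,0,0]]'
python3 - <<'E'
from h import *
delta([.633,-.077,.25],np.radians(-15)); p,M,o=st()
a,w=snap('scene','s2.png'); b,t=snap('top','t2.png')
u=[proj(w,p+M@np.array([0,0,.0995]))[0],proj(w,[.633,-.077,.075])[0],proj(w,p)[0]]; print(np.round(u,1).tolist())
c=a[120:270,230:390]; cv2.imwrite('pics/s2c.png',cv2.resize(c,(800,750) if 0 else (640,600),interpolation=cv2.INTER_CUBIC))
E
```

```text
-0.01 [[320.71476343 164.60341383]]
0 [[320.72717336 140.25840297]]
0.01 [[320.74036851 115.0332824 ]]
time_s: 7.45
eef_pos: [0.6332, -0.0743, 0.2503]
eef_rot: [-0.002, -0.201, 0.98, 0.001]
wrist_force: [-0.0, 0.1, -2.2]
opening: 0.209
grasp_force: 59.3
time_s: 8.25
eef_pos: [0.6331, -0.0773, 0.252]
eef_rot: [-0.001, 0.127, 0.992, 0.0]
wrist_force: [0.4, 0.4, -1.4]
opening: 0.21
grasp_force: 59.3
shift [0.0006, 0.0009, 0.0065] rz 0.0024 deg 0.44 rxy [0.0, -0.0005, 0.0] pos [0.6331, -0.0773, 0.252] yaw 165.44 t 8.25
[[291.8, 191.3], [293.7, 206.0], [289.1, 169.9]]
```

View pics/s2c.png

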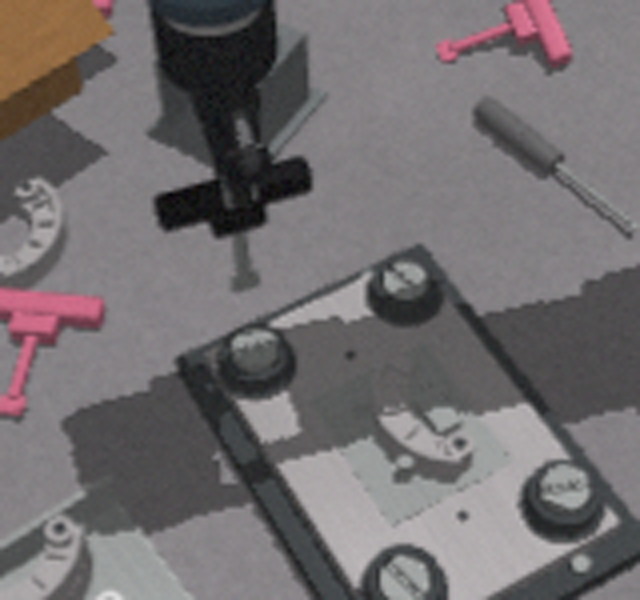

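The crop shows the key hanging plumb, with the blade tip at scene pixel (291,192) against a predicted (291.8,191.3). The head is at (294,208) against a predicted (293.7,206), so I can lower and probe.

```bash
python3 -m handwheel '[[0,0,0.002,0,0,0.07,0],[0,0,0,0,0,0.08,0],[0,0,0,0,0,0.06,0],[0,0,0,0,0,0.03,0],[0,0,0,0,0,0,0],[0,0,0,0,0,0,0],[0,0,0,0,0,0,0],[0,0,0,0,0,0,0]]'
python3 - <<'E'
from h import *
p,M,o=st();print(p,o['wrist_force'],o['torque'],'tip z',p[2]-.0995)
E
python3 -m handwheel '[[0,0,0,0,0,0.0067,0],[0,0,0,0,0,0.0067,0],[0,0,0,0,0,0.0067,0],[0,0,0,0,0,0.0067,0],[0,0,0,0,0,0,0],[0,0,0,0,0,0,0],[0,0,0,0,0,0,0],[0,0,0,0,0,0,0]]'
python3 - <<'E'
from h import *
p,M,o=st();print(p,o['wrist_force'],o['torque'],'tip z',p[2]-.0995)
E
```

```text
time_s: 9.15
eef_pos: [0.6342, -0.0776, 0.1822]
eef_rot: [0.001, 0.131, 0.991, -0.0]
wrist_force: [1.0, -0.4, -1.3]
opening: 0.21
grasp_force: 59.3
[ 0.6341996  -0.07761221  0.18223491] [ 1.02605875 -0.42689675 -1.3223986 ] [ 0.01433134 -0.047649    0.02468891] tip z 0.08273491497756022
time_s: 9.95
eef_pos: [0.6336, -0.0774, 0.173]
eef_rot: [0.0, 0.131, 0.991, -0.0]
wrist_force: [-0.6, 0.6, -1.9]
opening: 0.211
grasp_force: 59.3
[ 0.63356965 -0.07741533  0.17297488] [-0.62596866  0.57795214 -1.93227451] [0.02032741 0.02200185 0.02709093] tip z 0.07347487678168413
```

Tip is at z = 0.0735 with no contact yet, so I continue in small steps.

```bash
for i in 1; do python3 -m handwheel '[[0,0,0,0,0,0.005,0],[0,0,0,0,0,0.005,0],[0,0,0,0,0,0,0],[0,0,0,0,0,0,0],[0,0,0,0,0,0,0],[0,0,0,0,0,0,0],[0,0,0,0,0,0,0],[0,0,0,0,0,0,0]]' | grep -E 'pos|force'; done
python3 -m handwheel '[[0,0,0,0,0,0.005,0],[0,0,0,0,0,0.005,0],[0,0,0,0,0,0,0],[0,0,0,0,0,0,0],[0,0,0,0,0,0,0],[0,0,0,0,0,0,0],[0,0,0,0,0,0,0],[0,0,0,0,0,0,0]]' | grep -E 'pos|force'
```

```text
eef_pos: [0.6336, -0.0774, 0.17]
wrist_force: [0.2, 0.2, 1.6]
grasp_force: 59.7
eef_pos: [0.6335, -0.0774, 0.1669]
wrist_force: [0.9, -0.5, 1.5]
grasp_force: 59.7
```

```bash
python3 -m handwheel '[[0,0,0,0,0.005,0,0],[0,0,0,0,0.005,0,0],[0,0,0,0,0,0,0],[0,0,0,0,0,0,0],[0,0,0,0,0,0,0],[0,0,0,0,0,0,0],[0,0,0,0,0,0,0],[0,0,0,0,0,0,0]]' | grep -E 'pos|force'
python3 - <<'E'
from h import *
p,M,o=st();print('tool-frame F',(M.T@o['wrist_force']).round(2),(M.T@o['torque']).round(3))
E
python3 -m handwheel '[[0,0,0,0,-0.01,0,0],[0,0,0,0,-0.01,0,0],[0,0,0,0,0,0,0],[0,0,0,0,0,0,0],[0,0,0,0,0,0,0],[0,0,0,0,0,0,0],[0,0,0,0,0,0,0],[0,0,0,0,0,0,0]]' | grep -E 'pos|force'
python3 - <<'E'
from h import *
p,M,o=st();print('tool-frame F',(M.T@o['wrist_force']).round(2),(M.T@o['torque']).round(3))
E
```

```text
eef_pos: [0.6341, -0.0752, 0.1669]
wrist_force: [-1.6, -5.3, 0.9]
grasp_force: 59.7
tool-frame F [ 0.2  -5.57 -0.92] [1.456 0.017 0.05 ]
eef_pos: [0.6327, -0.0801, 0.1669]
wrist_force: [0.8, 2.2, 2.7]
grasp_force: 59.8
tool-frame F [-0.23  2.34 -2.68] [-0.666 -0.064  0.012]
```

```bash
python3 -m handwheel '[[0,0,0,0,0.0083,0,0],[0,0,0,0,0,0.008,0],[0,0,0,0,0,0.008,0],[0,0,0,0,0,0,0],[0,0,0,0,0,0,0],[0,0,0,0,0,0,0],[0,0,0,0,0,0,0],[0,0,0,0,0,0,0]]' | grep -E 'pos|force'
python3 -m handwheel '[[0,0,0,0,0,0.008,0],[0,0,0,0,0,0.008,0],[0,0,0,0,0,0,0],[0,0,0,0,0,0,0],[0,0,0,0,0,0,0],[0,0,0,0,0,0,0],[0,0,0,0,0,0,0],[0,0,0,0,0,0,0]]' | grep -E 'pos|force'
```

```text
eef_pos: [0.6334, -0.0781, 0.1622]
wrist_force: [-0.5, -1.0, 5.1]
grasp_force: 60.1
eef_pos: [0.6338, -0.0782, 0.158]
wrist_force: [-0.4, -2.3, 7.9]
grasp_force: 60.4
```

```bash
python3 -m handwheel '[[0,0,0,0,0,0.005,0],[0,0,0,0,0,0.003,0],[0,0,0,0,0,0,0],[0,0,0,0,0,0,0],[0,0,0,0,0,0,0],[0,0,0,0,0,0,0],[0,0,0,0,0,0,0],[0,0,0,0,0,0,0]]' | grep -E 'pos|force'
```

```text
eef_pos: [0.6339, -0.0782, 0.156]
wrist_force: [-1.1, -1.4, 8.4]
grasp_force: 60.6
```

```bash

python3 -m handwheel '[[0,0,0,0,0,0.005,0],[0,0,0,0,0,0.0017,0],[0,0,0,0,0,0,0],[0,0,0,0,0,0,0],[0,0,0,0,0,0,0],[0,0,0,0,0,0,0],[0,0,0,0,0,0,0],[0,0,0,0,0,0,0]]' | grep -E 'pos|_force'
python3 -m handwheel '[[0,0,0,0,0,0.005,0],[0,0,0,0,0,0,0],[0,0,0,0,0,0,0],[0,0,0,0,0,0,0],[0,0,0,0,0,0,0],[0,0,0,0,0,0,0],[0,0,0,0,0,0,0],[0,0,0,0,0,0,0]]' | grep -E 'pos|_force'
python3 -m handwheel '[[0,0,0,0,0,0.0033,0],[0,0,0,0,0,0,0],[0,0,0,0,0,0,0],[0,0,0,0,0,0,0],[0,0,0,0,0,0,0],[0,0,0,0,0,0,0],[0,0,0,0,0,0,0],[0,0,0,0,0,0,0]]' | grep -E 'pos|_force'
```

```text
eef_pos: [0.634, -0.0783, 0.1542]
wrist_force: [-2.1, -1.3, 9.9]
grasp_force: 60.7
eef_pos: [0.6343, -0.0783, 0.1532]
wrist_force: [-1.7, -1.8, 12.2]
grasp_force: 60.9
eef_pos: [0.6347, -0.0784, 0.1531]
wrist_force: [-2.2, -1.4, 15.4]
grasp_force: 61.4
```

```bash

python3 -m handwheel '[[0,0,0,0,0,-0.0083,0],[0,0,0,0,0,0,0],[0,0,0.03,0,0,0,0],[0,0,0.04,0,0,0,0],[0,0,0.04,0,0,0,0],[0,0,0.04,0,0,0,0],[0,0,0.04,0,0,0,0],[0,0,0.04,0,0,0,0]]' | grep -E 'pos|_force'
python3 -m handwheel '[[0,0,0.04,0,0,0,0],[0,0,0.04,0,0,0,0],[0,0,0.04,0,0,0,0],[0,0,0.04,0,0,0,0],[0,0,0.02,0,0,0,0],[0,0,0,0,0,0,0],[0,0,0,0,0,0,0],[0,0,0,0,0,0,0]]' | grep -E 'pos|_force'
python3 - <<'E'
from h import *
p,M,o=st();print('tool-frame F',(M.T@o['wrist_force']).round(2),(M.T@o['torque']).round(3)); delta(p,0); print(o['time_s'])
E
```

```text
eef_pos: [0.6338, -0.078, 0.1541]
wrist_force: [-2.7, -0.8, 9.7]
grasp_force: 60.7
eef_pos: [0.6336, -0.0777, 0.154]
wrist_force: [-2.3, -0.3, 9.8]
grasp_force: 60.7
tool-frame F [-0.23 -2.27 -9.77] [ 0.652 -0.013 -0.036]
shift [0.0, 0.0, 0.0] rz -0.4937 deg -88.86 rxy [0.0003, -0.0, -0.0] pos [0.6336, -0.0777, 0.154] yaw 91.14 t 19.55
19.55
```

```bash

python3 -m handwheel '[[0,0,0,0,0,-0.0027,0],[0,0,0.02,0,0,0,0],[0,0,0.02,0,0,0,0],[0,0,0.02,0,0,0,0],[0,0,0,0,0,0,0],[0,0,0,0,0,0,0],[0,0,0,0,0,0,0],[0,0,0,0,0,0,0]]' | grep -E 'pos|_force'
python3 - <<'E'
from h import *
p,M,o=st();print('tool-frame F',(M.T@o['wrist_force']).round(2),(M.T@o['torque']).round(3)); delta(p,0)
E
```

```text
eef_pos: [0.6335, -0.0775, 0.1546]
wrist_force: [-1.6, -0.9, 10.3]
grasp_force: 60.7
tool-frame F [ -1.12  -1.4  -10.35] [ 0.585 -0.046 -0.135]
shift [0.0, 0.0, 0.0] rz 0.4464 deg 80.36 rxy [0.0002, -0.0001, 0.0] pos [0.6335, -0.0775, 0.1546] yaw 80.36 t 20.35
```

```bash

python3 -m handwheel '[[0,0,-0.025,0,0,0,0],[0,0,0,0,0,-0.006,0],[0,0,0,0,0,-0.006,0],[0,0,0,0,0,-0.006,0],[0,0,0,0,0,-0.008,0],[0,0,0,0,0,0,0],[0,0,0,0,0,0,0],[0,0,0,0,0,0,0]]' | grep -E 'pos|_force'
```

```text
eef_pos: [0.6329, -0.0776, 0.1606]
wrist_force: [-1.4, 0.2, -1.8]
grasp_force: 59.4
```

Screw TR is caught: there is no spring force at the caught depth. Now I lift and go to BL.

```bash

python3 -m handwheel '[[0,0,0,0,0,-0.06,0],[0,0,0,0,0,-0.08,0],[0,0,-0.044,0,0,-0.06,0],[0,0,-0.044,0,0,0,0],[0,0,-0.044,0,0,0,0],[0,0,-0.044,0,0,0,0],[0,0,-0.044,0,0,0,0],[0,0,-0.044,0,0,0,0]]' | grep -E 'pos|_force'
python3 -m handwheel '[[0,0,-0.044,0,0,0,0],[0,0,-0.044,0,0,0,0],[0,0,-0.044,0,0,0,0],[0,0,0,0,0,0,0],[0,0,0,0,0,0,0],[0,0,0,0,0,0,0],[0,0,0,0,0,0,0],[0,0,0,0,0,0,0]]' | grep -E 'pos|_force'
python3 - <<'E'
from h import *
delta([.5095,.162,.22],np.radians(-23.5))
E
```

```text
eef_pos: [0.6331, -0.0778, 0.2209]
wrist_force: [1.0, -0.2, -1.2]
grasp_force: 59.4
eef_pos: [0.6333, -0.0779, 0.2214]
wrist_force: [-0.1, -0.2, -1.5]
grasp_force: 59.4
shift [0.7017, 0.5632, 0.0048] rz -0.0024 deg -0.44 rxy [0.0, -0.0, 0.0] pos [0.6333, -0.0779, 0.2214] yaw 156.06 t 22.75
```

```bash

python3 -m handwheel '[[0,0,-0.0024,0.05,0.04,0,0],[0,0,0,0.1,0.08,0,0],[0,0,0,0.12,0.097,0,0],[0,0,0,0.12,0.097,0,0],[0,0,0,0.12,0.097,0,0],[0,0,0,0.11,0.087,0,0],[0,0,0,0.06,0.048,0,0],[0,0,0,0.022,0.018,0,0]]' | grep -E 'pos|_force'
python3 -m handwheel '[[0,0,0,0,0,0.06,0],[0,0,0,0,0,0.06,0],[0,0,0,0,0,0.02,0],[0,0,0,0,0,0,0],[0,0,0,0,0,0,0],[0,0,0,0,0,0,0],[0,0,0,0,0,0,0],[0,0,0,0,0,0,0]]' | grep -E 'pos|_force'
python3 - <<'E'
from h import *
delta([.5095,.162,.1665],np.radians(-23.5)); p,M,o=st()
a,w=snap('scene'); print(proj(w,p+M@np.array([0,0,.0995])),proj(w,[.509,.162,.075]))
c=a[170:320,270:430]; cv2.imwrite('pics/s3c.png',cv2.resize(c,(640,600),interpolation=cv2.INTER_CUBIC))
E
```

```text
eef_pos: [0.5056, 0.164, 0.2217]
wrist_force: [0.1, 0.2, -1.6]
grasp_force: 59.4
eef_pos: [0.508, 0.1612, 0.18]
wrist_force: [-0.0, 0.0, -2.3]
grasp_force: 59.3
shift [-0.0036, 0.0045, 0.0449] rz 0.0002 deg 0.03 rxy [0.0001, 0.0002, 0.0] pos [0.508, 0.1612, 0.18] yaw 156.53 t 24.35
[[372.06052184 239.82096252]] [[371.79442417 241.08834301]]
```

View pics/s3c.png

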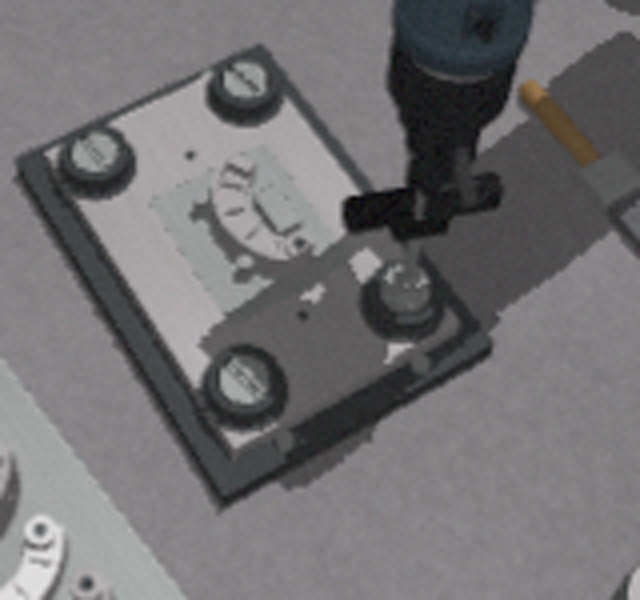

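The crop shows TR now locked, with its slot turned like the other two. The blade is over BL's slot at crop (408,275).

```bash

python3 -m handwheel '[[0,0,0,-0.003,0.004,0.012,0],[0,0,0,0,0,0.012,0],[0,0,0,0,0,0.01,0],[0,0,0,0,0,0,0],[0,0,0,0,0,0,0],[0,0,0,0,0,0,0],[0,0,0,0,0,0,0],[0,0,0,0,0,0,0]]' | grep -E 'pos|_force'
python3 -m handwheel '[[0,0,0,0,0,0.006,0],[0,0,0,0,0,0.006,0],[0,0,0,0,0,0,0],[0,0,0,0,0,0,0],[0,0,0,0,0,0,0],[0,0,0,0,0,0,0],[0,0,0,0,0,0,0],[0,0,0,0,0,0,0]]' | grep -E 'pos|_force'
```

```text
eef_pos: [0.5091, 0.162, 0.1695]
wrist_force: [-0.0, -0.4, 1.3]
grasp_force: 59.8
eef_pos: [0.509, 0.162, 0.1657]
wrist_force: [0.1, 0.3, 3.2]
grasp_force: 60.1
```

Force 3.2 N at 0.1657 means the blade is in the slot; a miss would read about 7.5 N. Pushing down about 10.5 mm.

```bash

python3 -m handwheel '[[0,0,0,0,0,0.009,0],[0,0,0,0,0,0.009,0],[0,0,0,0,0,0.009,0],[0,0,0,0,0,0.0095,0],[0,0,0,0,0,0,0],[0,0,0,0,0,0,0],[0,0,0,0,0,0,0],[0,0,0,0,0,0,0]]' | grep -E 'pos|_force'
```

```text
eef_pos: [0.5095, 0.1618, 0.1556]
wrist_force: [-1.1, -0.9, 8.9]
grasp_force: 60.8
```

```bash

python3 -m handwheel '[[0,0,0,0,0,0.003,0],[0,0,0,0,0,0,0],[0,0,0.03,0,0,0,0],[0,0,0.04,0,0,0,0],[0,0,0.04,0,0,0,0],[0,0,0.04,0,0,0,0],[0,0,0.04,0,0,0,0],[0,0,0.04,0,0,0,0]]' | grep -E 'pos|_force'
python3 -m handwheel '[[0,0,0.04,0,0,0,0],[0,0,0.04,0,0,0,0],[0,0,0.04,0,0,0,0],[0,0,0.04,0,0,0,0],[0,0,0.02,0,0,0,0],[0,0,0.02,0,0,0,0],[0,0,0,0,0,0,0],[0,0,0,0,0,0,0]]' | grep -E 'pos|_force'
python3 - <<'E'
from h import *
p,M,o=st();print('tool-frame F',(M.T@o['wrist_force']).round(2),(M.T@o['torque']).round(3)); delta(p,0)
E
```

```text
eef_pos: [0.5092, 0.1618, 0.1546]
wrist_force: [-1.1, 0.8, 8.6]
grasp_force: 60.9
eef_pos: [0.5092, 0.1622, 0.1547]
wrist_force: [-1.8, 0.1, 9.4]
grasp_force: 60.9
tool-frame F [-0.27 -1.79 -9.35] [ 0.533 -0.068 -0.168]
shift [0.0, 0.0, 0.0] rz 0.4398 deg 79.16 rxy [0.0002, -0.0001, -0.0] pos [0.5092, 0.1622, 0.1547] yaw 79.16 t 28.4
```

Torque −0.17 N·m, so it's at the stop. Release and check that it stays caught.

```bash

python3 -m handwheel '[[0,0,-0.025,0,0,0,0],[0,0,0,0,0,-0.006,0],[0,0,0,0,0,-0.006,0],[0,0,0,0,0,-0.006,0],[0,0,0,0,0,-0.008,0],[0,0,0,0,0,0,0],[0,0,0,0,0,0,0],[0,0,0,0,0,0,0]]' | grep -E 'pos|_force'
python3 -m handwheel '[[0,0,0,0,0,-0.06,0],[0,0,0,0,0,-0.12,0],[0,0,-0.044,0,0,-0.12,0],[0,0,-0.044,0,0,0,0],[0,0,-0.044,0,0,0,0],[0,0,-0.044,0,0,0,0],[0,0,-0.044,0,0,0,0],[0,0,-0.044,0,0,0,0]]' | grep -E 'pos|_force'
python3 - <<'E'
from h import *
delta([.481,-.36,.25],np.radians(23)); a,w=snap('top'); b,_=snap('scene','s4.png')
cv2.imwrite('pics/s4c.png',cv2.resize(b[170:320,260:420],(640,600),interpolation=cv2.INTER_CUBIC))
E
```

```text
eef_pos: [0.5085, 0.1619, 0.1609]
wrist_force: [-0.2, 0.9, -1.4]
grasp_force: 59.6
eef_pos: [0.5087, 0.1619, 0.2512]
wrist_force: [0.9, 0.3, -1.4]
grasp_force: 59.6
shift [-1.2421, -1.2218, 0.0041] rz -0.3973 deg -71.51 rxy [-0.0002, -0.0001, 0.0] pos [0.5087, 0.1619, 0.2512] yaw 131.49 t 30.0
```

View pics/s4c.png

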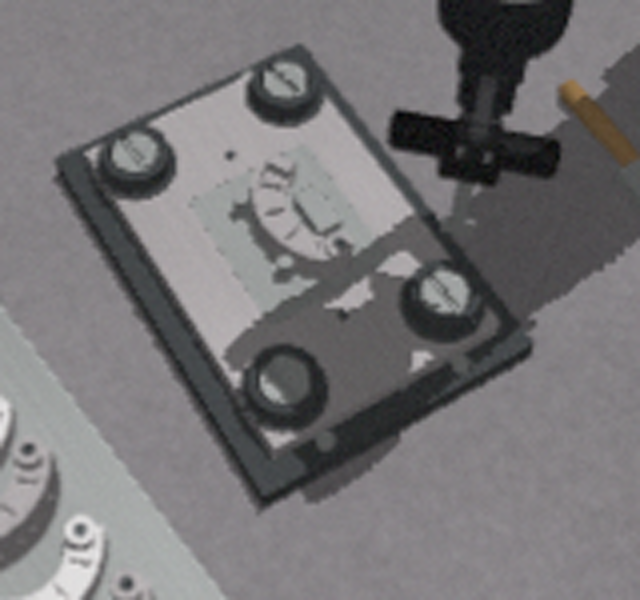

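All four slots now look locked and level, and the key is clear. Returning it to the rack.

```bash

python3 -m handwheel '[[0,0,-0.044,0,0,0,0],[0,0,-0.044,0,0,0,0],[0,0,-0.044,0,0,0,0],[0,0,-0.044,0,0,0,0],[0,0,-0.044,0,0,0,0],[0,0,-0.044,0,0,0,0],[0,0,-0.044,0,0,0,0],[0,0,-0.044,0,0,0,0]]' | grep -E 'pos|_force'
python3 -m handwheel '[[0,0,-0.044,0,0,0,0],[0,0,0,0,0,0,0],[0,0,0,0,0,0,0],[0,0,0,0,0,0,0],[0,0,0,0,0,0,0],[0,0,0,0,0,0,0],[0,0,0,0,0,0,0],[0,0,0,0,0,0,0]]' | grep -E 'pos|_force'
python3 - <<'E'
from h import *
delta([.481,-.3605,.25],np.radians(23))
E
```

```text
eef_pos: [0.5088, 0.1619, 0.2513]
wrist_force: [-0.2, 0.7, -1.7]
grasp_force: 59.6
eef_pos: [0.5089, 0.162, 0.2516]
wrist_force: [0.5, 0.5, -1.8]
grasp_force: 59.6
shift [0.7502, -1.5745, 0.0052] rz -0.0032 deg -0.58 rxy [0.0, -0.0, -0.0] pos [0.5089, 0.162, 0.2516] yaw -157.58 t 31.7
```

```bash

python3 -m handwheel '[[0,0,-0.003,0.03,-0.06,0,0],[0,0,0,0.05,-0.11,0,0],[0,0,0,0.06,-0.125,0,0],[0,0,0,0.06,-0.125,0,0],[0,0,0,0.06,-0.125,0,0],[0,0,0,0.06,-0.125,0,0],[0,0,0,0.06,-0.125,0,0],[0,0,0,0.06,-0.125,0,0]]' | grep -E 'pos|_force'
python3 -m handwheel '[[0,0,0,0.06,-0.125,0,0],[0,0,0,0.06,-0.125,0,0],[0,0,0,0.06,-0.125,0,0],[0,0,0,0.06,-0.125,0,0],[0,0,0,0.05,-0.11,0,0],[0,0,0,0.03,-0.06,0,0],[0,0,0,0,0,0,0],[0,0,0,0,0,0,0]]' | grep -E 'pos|_force'
python3 - <<'E'
from h import *
delta([.481,-.3605,.25],np.radians(23)); p,M,o=st()
a,w=snap('wrist'); b,s=snap('scene')
print(proj(s,p+M@np.array([0,0,.0995])),proj(s,[.4815,-.3605,.09]))
x=cv2.resize(b[100:180,250:330],(400,400),interpolation=cv2.INTER_CUBIC); y=cv2.resize(a[90:250,240:400],(400,400),interpolation=cv2.INTER_CUBIC)
cv2.imwrite('pics/r.png',np.hstack([x,y]))
E
```

```text
eef_pos: [0.4947, -0.1453, 0.2518]
wrist_force: [0.2, -0.3, -1.4]
grasp_force: 59.6
eef_pos: [0.485, -0.3656, 0.2512]
wrist_force: [0.3, 0.9, -1.2]
grasp_force: 59.6
shift [0.0056, 0.021, 0.0041] rz -0.0003 deg -0.05 rxy [0.0004, 0.0, 0.0] pos [0.485, -0.3656, 0.2512] yaw -157.05 t 33.3
[[284.75812527 117.86989001]] [[287.81315773 131.15074755]]
```

View pics/r.png

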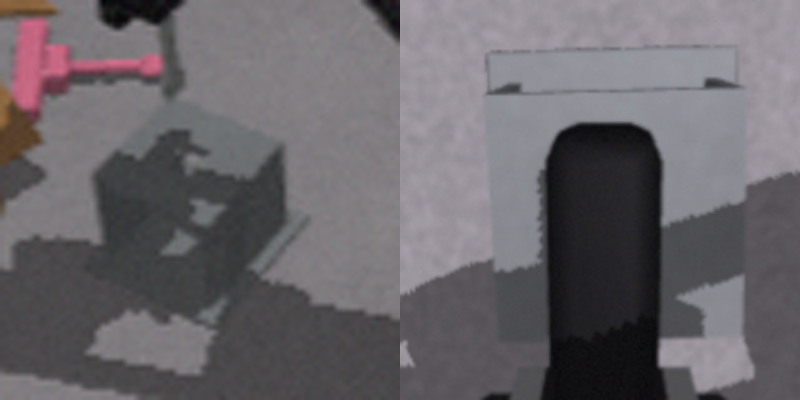

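The left crop shows the tip above the rack hole. The right crop shows the rack centre about 5 mm to the tool's +y. I'll correct by 5.5 mm and lower in stages.

```bash

python3 -m handwheel '[[0,0,0,0.004,0.0185,0,0],[0,0,0,0,0,0.06,0],[0,0,0,0,0,0.07,0],[0,0,0,0,0,0.05,0],[0,0,0,0,0,0.02,0],[0,0,0,0,0,0.02,0],[0,0,0,0,0,0,0],[0,0,0,0,0,0,0]]' | grep -E 'pos|_force'
python3 -m handwheel '[[0,0,0,0,0,0.02,0],[0,0,0,0,0,0.02,0],[0,0,0,0,0,0.02,0],[0,0,0,0,0,0,0],[0,0,0,0,0,0,0],[0,0,0,0,0,0,0],[0,0,0,0,0,0,0],[0,0,0,0,0,0,0]]' | grep -E 'pos|_force'
python3 - <<'E'
from h import *
delta([.481,-.3605,.115],np.radians(23))
E
```

```text
eef_pos: [0.4821, -0.3618, 0.1863]
wrist_force: [-0.0, -0.7, -1.4]
grasp_force: 59.6
eef_pos: [0.4819, -0.3617, 0.1679]
wrist_force: [0.3, -0.4, -2.2]
grasp_force: 59.6
shift [0.0014, 0.0049, 0.1763] rz -0.0001 deg -0.02 rxy [-0.0002, 0.0001, -0.0] pos [0.4819, -0.3617, 0.1679] yaw -157.02 t 35.0
```

```bash

python3 -m handwheel '[[0,0,0,0,0.0025,0.04,0],[0,0,0,0,0,0.05,0],[0,0,0,0,0,0.04,0],[0,0,0,0,0,0.025,0],[0,0,0,0,0,0.015,0],[0,0,0,0,0,0,0],[0,0,0,0,0,0,0],[0,0,0,0,0,0,0]]' | grep -E 'pos|_force'
```

```text
eef_pos: [0.4819, -0.3613, 0.1173]
wrist_force: [0.6, 0.1, -2.2]
grasp_force: 59.6
```

```bash

python3 -m handwheel '[[0,0,0,0,0,0.004,0],[0,0,0,0,0,0.004,0],[0,0,0,0,0,0.004,0],[0,0,0,0,0,0,0],[0,0,0,0,0,0,0],[0,0,0,0,0,0,0],[0,0,0,0,0,0,0],[0,0,0,0,0,0,0]]' | grep -E 'pos|_force'
```

```text
eef_pos: [0.4817, -0.361, 0.1135]
wrist_force: [-2.4, 2.4, 6.1]
grasp_force: 60.4
```

Seated: 6.1 N upward at the same height as the original grasp. Now open to 0.6, which leaves clearance in the pads' swing, and retreat.

```bash

python3 -m handwheel '[[0,0,0,0,0,0,0.6],[0,0,0,0,0,0,0.6],[0,0,0,0,0,0,0.6],[0,0,0,0,0,0,0.6],[0,0,0,0,0,0,0.6],[0,0,0,0,0,0,0.6],[0,0,0,0,0,-0.02,0.6],[0,0,0,0,0,-0.04,0.6]]' | grep -E 'pos|_force|open'
python3 -m handwheel '[[0,0,0,0,0,-0.1,0.6],[0,0,0,0,0,-0.12,0.6],[0,0,0,0,0,-0.12,0.6],[0,0,0,0,0,-0.12,0.6],[0,0,0,0,0,-0.08,0.6],[0,0,0,0,0,0,0.6],[0,0,0,0,0,0,0.6],[0,0,0,0,0,0,0.6]]' | grep -E 'pos|_force|open'
python3 - <<'E'
from h import *
a,w=snap('wrist'); b,s=snap('scene'); p,M,o=st()
f=((a.max(2)<45)*255).astype(np.uint8); f[:100]=0; f[245:]=0; f[:,:290]=0; f[:,350:]=0
cs,_=cv2.findContours(f,cv2.RETR_EXTERNAL,cv2.CHAIN_APPROX_NONE); c=max(cs,key=cv2.contourArea).astype(float)
print(cv2.minAreaRect(onz(w,c,.134)[:,:2].astype(np.float32)),p,o['time_s'])
x=cv2.resize(b[100:180,250:330],(400,400),interpolation=cv2.INTER_CUBIC); y=cv2.resize(a[90:250,240:400],(400,400),interpolation=cv2.INTER_CUBIC)
cv2.imwrite('pics/r2.png',np.hstack([x,y]))
E
```

```text
eef_pos: [0.481, -0.3603, 0.1307]
wrist_force: [0.0, -0.7, 0.0]
opening: 0.598
grasp_force: 0.0
eef_pos: [0.481, -0.3603, 0.2918]
wrist_force: [0.1, -0.3, -0.2]
opening: 0.604
grasp_force: 0.0
((0.4812375605106354, -0.3601984679698944), (0.10656671226024628, 0.018976500257849693), 22.56694984436035) [ 0.48098551 -0.36028271  0.29136619] 38.3
```

View pics/r2.png

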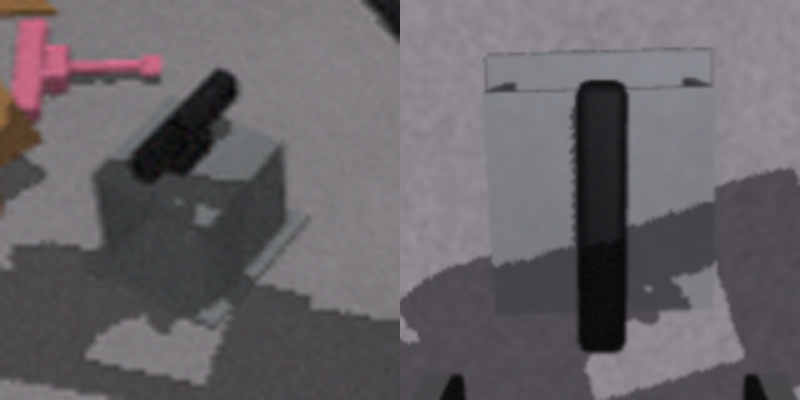

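The key hangs upright, centred on the rack, with its bar at (0.481,-0.360) as at the start, and the gripper is clear. Handing in.

```bash
python3 -c "
from bench import ctrl
print(ctrl.hand_in())"
```

```text
the job is handed in; nothing more can be done
None
```

I pushed down and locked both proud screws with the key, hung it upright in its rack, and handed in at about 38 s; the hand-in returned no verdict.

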